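# Fit the hinge pin of the bench burner and hold it home

### The arm

A 6-joint arm with a two-finger parallel gripper is mounted at the origin on the work surface. World frame = base frame: x ahead of the robot, y to its left, z up, the work surface at z = 0. Lengths are in m, angles in rad, forces in N, time in s.
With the tool pointing down it reaches from about 0.35 to 0.775 m from the base axis. Payload 5.5 kg.
Tool frame: the origin (TCP) lies at the very end of the fingers, on their centre line; the grasp point (between the pads) lies 19 mm behind it; z points along the fingers, y is the line along which they close (so a half turn about z gives the same grasp; the last joint's range is limited). The gripper opens to 85 mm and grips with 20 to 120 N. Pads are 22 mm wide; open, the fingers measure 114 mm over their backs; the gripper's body (76 mm by 85 mm) begins 54 mm behind the grasp point. The pads swing forward as they close: fully open they stand 13 mm farther back than shut.
Start: joints at [-1.399, 0.313, 0.046, 1.304, 0, 1.431], TCP at [0.176, -0.547, 0.231] pointing down, gripper open.
Joint ranges: [-2.76, 2.76], [-0.86, 1.69], [-1.03, 1.26], [-2.2, 2.34], [-1.47, 1.5], [-3.14, 3.14]. Speed limits (rad/s): [2.57, 2.57, 3.14, 3.14, 3.14, 3.14].

### API

Orientations are given as a rotation vector (axis times angle).
In Python, from rig import robot, kinematics, sensors, eyes gives the robot as it stands. Calls block until the motion is done:
- robot.movep(position, orientation): joint-space move of the TCP to a pose.
- robot.movel(position, frame=None, speed=0.15): straight line of the TCP; frame=None keeps the orientation; speed is the mean speed in m/s.
- robot.set_joints(angles): joint-space move.
- robot.open_gripper() and robot.gripper_close(f_grip=None): open the fingers fully, or close them until they stop; f_grip is the grip in N (None keeps the last).
- robot.hold(seconds).
- kinematics.inverse_kinematics(position, orientation): joint angles nearest the present ones, or None.
- sensors.get_state(): the state.
- eyes.snapshot(name): name is "side" or "top"; returns the picture (400x640x3 uint8, red, green, blue); there is no depth.
- eyes.camera_model(name): a dict with "intrinsics" (3x3 intrinsics, pixels), "R" (3x3) and "t" (3): a world point X has camera coordinates R X + t. Camera axes: x right, y down, z forward; pixel columns grow to the right and rows downward; lengths in m; the calibration is good to about 2 mm. A picture is of the moment at which its call begins. camera_model takes no time and is no camera call.
A pose or a line that the arm cannot do raises robot.IKError and nothing moves.
- robot.job_done(): hands the job in; it is judged then, once.
The state is a dict: "time_s": time; "joint_pos": joint angles; "qd": joint speeds; "tau": joint torques, N m; "tool_pos": TCP position; "ee_rot": TCP orientation; "force": force on the tool from outside, world axes, zero at the start; "torque": the same for the moment, N m; "grip_width": finger opening in m; "gripper_force": force on a finger pad.
Only numpy, scipy, OpenCV 4.12 (cv2) and the standard library are available. Lean on these libraries where they do the work, as an engineer would, in place of code of your own. Each camera call takes 0.05 s, during which the arm holds its last target. There are 200 camera calls.

### The job

The glassworker's burner sits propped in its tilting bracket without its hinge pin. Lift the steel pin with the knurled grip out of the rod rest, thread it nose first from the burner's left side (the side away from the valve knobs) through the first bushing and then the second, until the shoulder of its grip sits against the first bushing and the nose stands out beyond the second. Finish while still gripping the pin by its grip, pushed home, so that I can put the clip on its nose; leave the glass rod, the graphite paddle and the two glass rabbits where they are.

Things in the scene. Friction and masses are not known exactly. Their poses are not given: they have to be found in the camera images.
- hinge_pin: the hinge pin, 168 mm long, about 0.15 kg: a round steel shank 12 mm thick and 118 mm long, its last 12 mm tapering to a blunt 6.4 mm nose, then a knurled round aluminium grip 24 mm thick and 50 mm long. Axis along the body's y, grip to +y; origin on the axis, 50 mm from the shoulder, 68 mm from the nose's end. It lies level, axis 75 mm above the bench, in two notches of the rest
- pin_grip (a point): centre of the pin's knurled grip, on the pin's axis, 25 mm from the shoulder and from the grip's end; at the start the grip overhangs the rod rest on the robot's left and the nose points to the robot's right
- pin_shoulder (a point): the face where the grip meets the shank, on the pin's axis
- pin_tip (a point): the end of the pin's nose, on the pin's axis, 118 mm from the shoulder
- bracket: the burner's bracket, fixed, burner in it: grey base plate 130 x 120 x 8 mm and two ears, each topped by a grey housing (46 mm along x, from 32 to 48 mm either side of the middle along y, top 26 mm above the hinge axis). The hinge axis is level, along the bracket's y, 125 mm above the bench. Origin under the plate's middle, at bench level; x is the way the muzzle points, y the burner's left
- bushing_near (a point): centre of the outer mouth of the first bushing (bronze, round bore of 14.6 mm, 16 mm long), on the hinge axis, on the burner's left (+y), away from the two black valve knobs. The pin goes in here; its shoulder comes to rest on this face. The steel burner barrel, 38 mm thick, lies along x with its middle 35 mm above the hinge axis, between the ears
- bushing_far (a point): centre of the outer mouth of the second bushing (same bore and length), on the hinge axis, 96 mm from the first, on the burner's right; fully home, the nose stands out 22 mm beyond it. Between the bushings the burner's aluminium foot, 40 mm wide, has a wider bore of 21 mm in line with them
- rod_rest: the grey iron rod rest, fixed: a foot 216 x 100 x 8 mm with two toothed combs along its x, 34 mm to the +y and 40 mm to the -y of its origin, each 8 mm thick, teeth up to 86 mm above the bench, notches 38 mm apart. The pin and a glass rod lie across the combs along its y, 76 mm apart. Origin under its middle, at bench level
- glass_rod: a plain amber glass rod 10 mm in diameter and 190 mm long lying in the rod rest 76 mm beside the pin, its axis 74 mm above the bench, along its y; origin at its middle. Leave it alone
- rabbit_red: a reddish amber glass rabbit 40 mm wide and 78 mm tall standing on the bench; origin under its middle. Leave it alone
- rabbit_white: a white glass rabbit 40 mm wide and 78 mm tall standing on the bench; origin under its middle. Leave it alone
- paddle: a graphite paddle, a 75 x 50 x 11 mm black plate with a wooden handle, 225 mm long along its x, lying on the bench; origin on the bench 13 mm short of the plate. Leave it alone
Mind the look-alikes: they are no part of the job. What is shaped like the rod_rest but red is not meant.

How it is judged:
By the outcome, as a careful person would: the job done as asked, in the order asked, and still so for the second after the job is handed in, while the arm keeps its last pose, push and grip.
It also fails if it takes over 42 s, if anything falls off the work surface, if the arm or the gripper's body presses on something with over 40 N, if the wrist force passes 120 N, or if a joint passes its speed limit or range.

## Working session

There is one attempt and no reset: what is moved stays moved. The work goes in short steps, each a Python script; the robot and the scene stay as the last script left them, time stands still between calls to the robot, and variables do not carry over. Pictures are saved under pics/ and viewed, at most 10 in all, crops included, and the job is handed in when it is done.

```bash
ls; mkdir -p pics; python3 - <<'E'
from rig import robot, kinematics, sensors, eyes
import cv2,numpy as np
for n in("side","top"):
    im=eyes.snapshot(n); cv2.imwrite(f"pics/{n}0.png",im[:,:,::-1])
    m=eyes.camera_model(n); print(n,np.round(m["intrinsics"],1).tolist(),np.round(m["R"],3).tolist(),np.round(m["t"],3).tolist())
s=sensors.get_state();print(s["time_s"],s["tool_pos"],s["ee_rot"])
E
```

```text
pics
side [[386.2, 0.0, 321.2], [0.0, 386.2, 194.7], [0.0, 0.0, 1.0]] [[-0.996, -0.089, 0.015], [-0.071, 0.672, -0.737], [0.055, -0.735, -0.675]] [0.472, 0.066, 1.191]
top [[501.9, 0.0, 319.2], [0.0, 501.9, 206.4], [0.0, 0.0, 1.0]] [[-0.021, -1.0, 0.016], [-0.998, 0.02, -0.055], [0.054, -0.017, -0.998]] [0.077, 0.466, 1.297]
0.1 [ 0.17631759 -0.54684427  0.2305096 ] [-3.10191537e+00 -4.87567644e-01  5.66895894e-05]
```

View pics/side0.png

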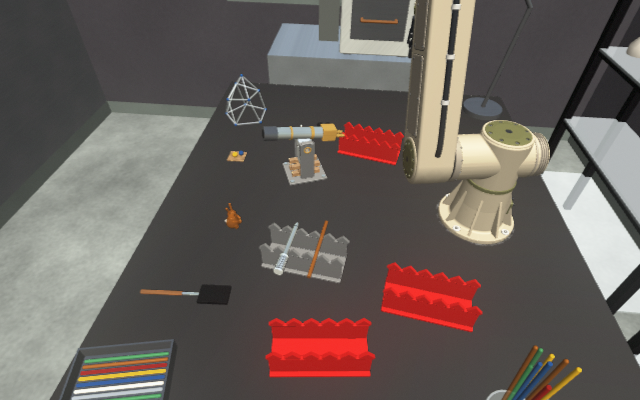

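View pics/top0.png

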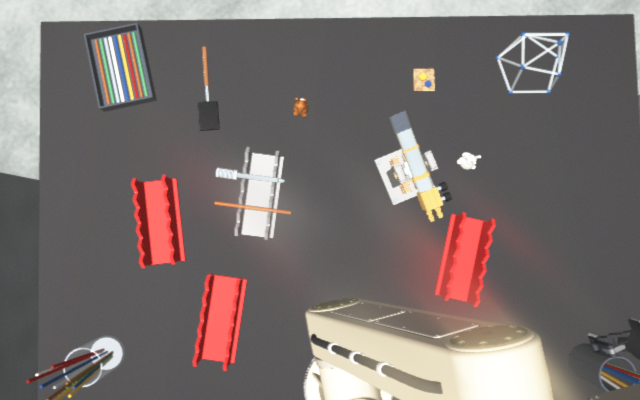

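Candidates for the pin, top view: the steel pin in the grey rest (grip 226,174; nose 283,180), the amber glass rod (252,208), the rods in the tray (120,65), and the rods in the cups (75,365 and 620,375). The other rests (157,222), (220,322), (466,258) are red, so they're decoys. I pick the knurled steel one in the grey rest, and check it in a crop.

```bash
python3 - <<'E'
import cv2,numpy as np
t=cv2.imread("pics/top0.png");s=cv2.imread("pics/side0.png")
def c(i,x,y,w,h,k): return cv2.resize(i[y:y+h,x:x+w],None,fx=k,fy=k,interpolation=cv2.INTER_CUBIC)
a=np.hstack([c(t,208,140,80,60,5),c(t,370,130,80,60,5)])
b=np.hstack([c(s,255,215,80,60,5),c(s,275,115,80,60,5) ])
cv2.imwrite("pics/crop0.png",np.vstack([a,b]))
E
```

```text
(no output)
```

View pics/crop0.png

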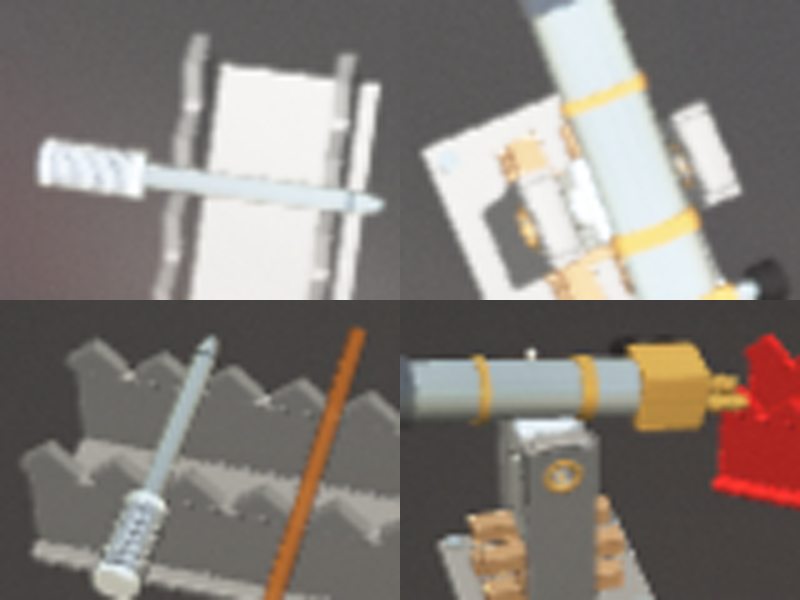

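Crop confirms it: knurled-grip steel pin with a tapered nose in the grey rest. Top pixels: grip end (216,172.4), shoulder (237,174.4), nose (284.6,180.8). The near bushing's bronze ring is at side pixel (307.4,150). Housing tops are at top pixels (399.8,173.8) and (431.2,161).

```bash
cat > h.py <<'E'
from rig import robot, kinematics, sensors, eyes
import cv2,numpy as np
from scipy.spatial.transform import Rotation as Ro
def ray(n,u,v):
    m=eyes.camera_model(n);R=np.array(m["R"]);t=np.array(m["t"])
    return -R.T@t, R.T@np.linalg.solve(m["intrinsics"],[u,v,1])
def onz(n,u,v,z):
    c,d=ray(n,u,v); return c+d*(z-c[2])/d[2]
def proj(n,X):
    m=eyes.camera_model(n);p=m["intrinsics"]@(np.array(m["R"])@X+m["t"]); return p[:2]/p[2]
E
python3 - <<'E'
from h import *
r=np.round
P={k:onz("top",*p,.075) for k,p in dict(end=(216,172.4),sh=(237,174.4),tip=(284.6,180.8)).items()}
Q={k:onz("side",*p,.075) for k,p in dict(sh=(284,255),tip=(297.2,222.6),end=(278.5,272)).items()}
print({k:r(v,4) for k,v in P.items()},{k:r(v,4) for k,v in Q.items()})
print("len",np.linalg.norm(P["tip"]-P["end"]),np.linalg.norm(P["tip"]-P["sh"]),np.linalg.norm(Q["tip"]-Q["sh"]))
n=onz("top",399.8,173.8,.151);f=onz("top",431.2,161,.151);d=n-f
print("hous",r(n,4),r(f,4),np.linalg.norm(d),"yaw y-axis",np.degrees(np.arctan2(-d[0],d[1])), "mid",r((n+f)/2,4))
print("bush side z.125",r(onz("side",307.4,150,.125),4))
im=cv2.imread("pics/top0.png").astype(int)
def fit(x,y,w,h,z):
    c=im[y:y+h,x:x+w]; m=(c[...,0]>c[...,2]+6)&(c.sum(2)>450)
    m=cv2.connectedComponentsWithStats(m.astype(np.uint8))
    k=1+np.argmax(m[2][1:,4]); ys,xs=np.where(m[1]==k)
    X=np.array([onz("top",a+x,b+y,z)[:2] for a,b in zip(xs,ys)],np.float32)
    l=cv2.fitLine(X,cv2.DIST_L2,0,.01,.01).ravel(); print(len(X),l,np.degrees(np.arctan2(l[1],l[0])))
fit(390,120,60,80,.175); fit(238,165,50,25,.078)
E
```

```text
{'end': array([0.5534, 0.3227, 0.075 ]), 'sh': array([0.5474, 0.2707, 0.075 ]), 'tip': array([0.5291, 0.1528, 0.075 ])} {'sh': array([0.545 , 0.2688, 0.075 ]), 'tip': array([0.527 , 0.1544, 0.075 ]), 'end': array([0.5499, 0.3216, 0.075 ])}
len 0.1715793058337024 0.1192951899475791 0.11587317379851514
hous [ 0.5323 -0.1213  0.151 ] [ 0.5611 -0.1962  0.151 ] 0.08029062623916937 yaw y-axis 21.042752301291497 mid [ 0.5467 -0.1588  0.151 ]
bush side z.125 [ 0.5295 -0.1143  0.125 ]
281 [ 0.9581232   0.2863562   0.5555206  -0.15359727] 16.639933
149 [0.14458898 0.9894918  0.53781426 0.21171243] 81.686516
```

Checks hold: pin length 171 against 168 mm, housings 80.3 against 80 mm apart, and the bushing agrees between both views within 0.5 mm, at (0.5295,-0.114). Bracket yaw is 21° from both the housings and the barrel bands. The pin yaw is -8.3°. Next I grasp.

```bash
cat >> h.py <<'E'
def ori(psi,s):  # pin along tool x, tool down
    a=np.radians(psi); x=s*np.array([-np.sin(a),np.cos(a),0]); z=np.array([0,0,-1.])
    return Ro.from_matrix(np.c_[x,np.cross(z,x),z]).as_rotvec()
def st(l=""):
    s=sensors.get_state(); print(l,round(s["time_s"],2),np.round(s["tool_pos"],4),"F",np.round(s["force"],1),"T",np.round(s["torque"],2),"w",round(s["grip_width"],4),"gf",np.round(s["gripper_force"],1)); return s
B=np.array([.5295,-.1141,.125]); PB=21.0
def ydir(psi): a=np.radians(psi); return np.array([-np.sin(a),np.cos(a),0])
E
python3 - <<'E'
from h import *
g=np.array([.549,.2955,.056])
pre=B+ydir(PB)*.173-[0,0,.019]; home=B+ydir(PB)*.025-[0,0,.019]
for s in(1,-1):
    for p,a in((g,-8.3),(g+[0,0,.13],-8.3),(pre,PB),(pre+[0,0,.1],PB),(home,PB)):
        q=kinematics.inverse_kinematics(p,ori(a,s)); print(s,None if q is None else np.round(q,2))
E
```

```text
1 [ 0.37  0.51 -0.11  0.96  0.    2.08]
1 [0.37 0.42 0.09 1.24 0.   2.08]
1 [-0.07  0.19 -0.44  0.94  0.    1.13]
1 [-0.07  0.12 -0.26  1.19  0.    1.13]
1 [-0.32  0.3  -0.3   0.98  0.    0.88]
-1 [ 0.37  0.51 -0.11  0.96  0.   -1.06]
-1 [ 0.37  0.42  0.09  1.24  0.   -1.06]
-1 [-0.07  0.19 -0.44  0.94  0.   -2.01]
-1 [-0.07  0.12 -0.26  1.19  0.   -2.01]
-1 [-0.32  0.3  -0.3   0.98  0.   -2.26]
```

```bash
python3 - <<'E'
from h import *
g=np.array([.549,.2955,.056])
robot.open_gripper()
p=sensors.get_state()["tool_pos"]
robot.movel([p[0],p[1],.32],speed=.2)
robot.movep(g+[0,0,.17],ori(-8.3,1)); st("above")
robot.movel(g,speed=.15); st("down")
robot.gripper_close(f_grip=90); st("closed")
robot.movel(g+[0,0,.12],speed=.12); st("lift")
pre=B+ydir(PB)*.173-[0,0,.019]
robot.movep(pre+[0,0,.07],ori(PB,1)); robot.movel(pre,speed=.12); robot.hold(.3); st("pre")
ims=[eyes.snapshot(n)[:,:,::-1] for n in("side","top")]
for n,i in zip(("side","top"),ims): cv2.imwrite(f"pics/{n}1.png",i)
def c(i,x,y): return cv2.resize(i[y:y+75,x:x+100],None,fx=4,fy=4,interpolation=cv2.INTER_CUBIC)
u=np.int32(proj("side",B+ydir(PB)*.06)); v=np.int32(proj("top",B+ydir(PB)*.04)); print(u,v)
print("expected tip",[proj(n,B+ydir(PB)*.03).round(1) for n in("side","top")],"bush",[proj(n,B).round(1) for n in("side","top")])
print("crop origins",u-[50,37],v-[50,37])
cv2.imwrite("pics/crop1.png",np.hstack([c(ims[0],*(u-[50,37])),c(ims[1],*(v-[50,37]))]))
E
```

```text
above 4.14 [0.5495 0.2947 0.2261] F [-0.3 -0.1 -0.6] T [-0.07 -0.01 -0.03] w 0.0852 gf 0.0
down 5.42 [0.5498 0.2958 0.057 ] F [0.9 0.1 0.2] T [-0.02 -0.01 -0.06] w 0.0853 gf 0.0
closed 6.03 [0.5488 0.2956 0.0562] F [-1.   0.2  3. ] T [ 0.07  0.26 -0.09] w 0.0213 gf 87.9
lift 7.18 [0.5484 0.2953 0.175 ] F [ 0.1 -0.  -2.8] T [0.14 0.03 0.04] w 0.0215 gf 88.1
pre 9.23 [0.468  0.0473 0.1066] F [ 0.2 -0.1 -2.1] T [0.12 0.04 0.01] w 0.0214 gf 88.1
[312 161] [379 182]
expected tip [array([309.8, 155.5]), array([383.4, 181. ])] bush [array([307.4, 150. ]), array([394.9, 176.3])]
crop origins [262 124] [329 145]
```

View pics/crop1.png

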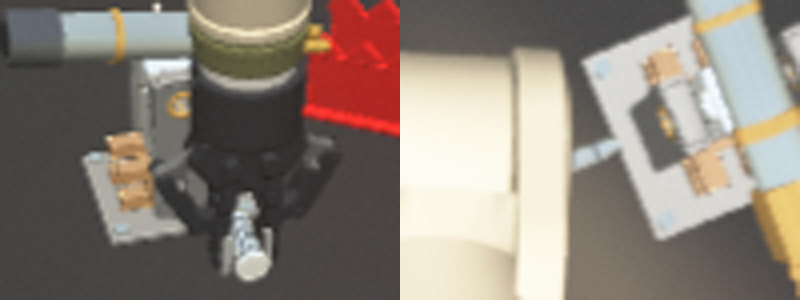

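Top view: the nose is at (384,181.7), expected (383.4,181.0), in line with the bushing. In the side view the nose is hidden and the grip end shows at about (325.7,190.7). I'll check the axis height from that.

```bash
python3 - <<'E'
from h import *
s=sensors.get_state(); T=s["tool_pos"]; y=ydir(PB); A=T+[0,0,.019]
print("rot",Ro.from_rotvec(s["ee_rot"]).as_matrix().round(4).tolist())
d=A-B; print("lat",d@[y[1],-y[0],0],"along",d@y,"dz",d[2])
print("exp end",proj("side",A+y*.025),"exp shoulder",proj("side",A-y*.025), "1cm up",proj("side",A+y*.025+[0,0,.01]))
t=onz("top",384,181.7,.125)-B; print("tip lat/along",t@[y[1],-y[0],0],t@y)
i=cv2.imread("pics/side1.png"); g=cv2.imread("pics/top1.png")
a=cv2.resize(i[165:205,300:345],None,fx=8,fy=8,interpolation=cv2.INTER_CUBIC);b=cv2.resize(g[165:205,365:410],None,fx=8,fy=8,interpolation=cv2.INTER_CUBIC)
cv2.imwrite("pics/crop2.png",np.hstack([a,b]))
E
```

```text
rot [[-0.3582, 0.9336, 0.0007], [0.9336, 0.3582, -0.0], [-0.0003, 0.0006, -1.0]]
lat 0.00019471267393942476 along 0.17286427194230594 dz 0.0003554555784371083
exp end [324.94108903 190.33985261] exp shoulder [320.07658173 179.17715759] 1cm up [325.01953948 187.65958553]
tip lat/along -0.00211430902383084 0.029332549448980436
```

View pics/crop2.png

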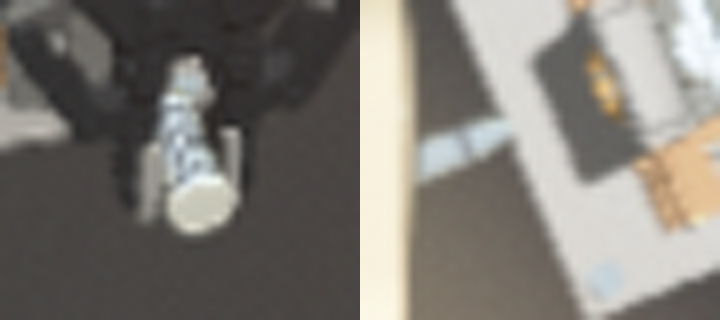

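End face is at side (325.2,190.5), expected (324.9,190.3), so the height is right. In the top view the shank line passes about 1 px below the bronze ring, so I'll move closer and measure that lateral offset with masks.

```bash
python3 - <<'E'
from h import *
y=ydir(PB); L=np.array([y[1],-y[0],0])
robot.movel(B+y*.150-[0,0,.019],speed=.1); robot.hold(.2); st()
g=eyes.snapshot("top")[:,:,::-1].copy(); cv2.imwrite("pics/top2.png",g)
x0,y0=365,160; c=g[y0:y0+30,x0:x0+45].astype(int)
b,G,r=c[...,0],c[...,1],c[...,2]
st_=(b>r+6)&(c.sum(2)>300); ring=(r>b+60)
for nm,m in(("steel",st_),("ring",ring)):
    n,l,s,ce=cv2.connectedComponentsWithStats(m.astype(np.uint8))
    for k in range(1,n):
        if s[k,4]>3:
            X=onz("top",ce[k][0]+x0,ce[k][1]+y0,.125)-B
            print(nm,s[k].tolist(),(ce[k]+[x0,y0]).round(1),"lat %.4f along %.4f"%(X@L,X@y))
cv2.imwrite("pics/crop3.png",cv2.resize(g[y0:y0+30,x0:x0+45],None,fx=16,fy=16,interpolation=cv2.INTER_NEAREST))
E
```

```text
9.92 [0.4755 0.0262 0.1059] F [ 0.1 -0.1 -0.9] T [0.12 0.02 0.03] w 0.0214 gf 88.1
steel [39, 2, 6, 14, 53] [406.7 168.4] lat 0.0069 along -0.0335
steel [22, 17, 6, 4, 17] [389.2 178.2] lat 0.0010 along 0.0146
ring [26, 0, 8, 6, 35] [394.  161.9] lat 0.0329 along -0.0113
ring [29, 15, 3, 4, 7] [395.  176.3] lat -0.0000 along -0.0002
ring [35, 20, 10, 10, 60] [405.3 185.6] lat -0.0300 along -0.0144
```

View pics/crop3.png

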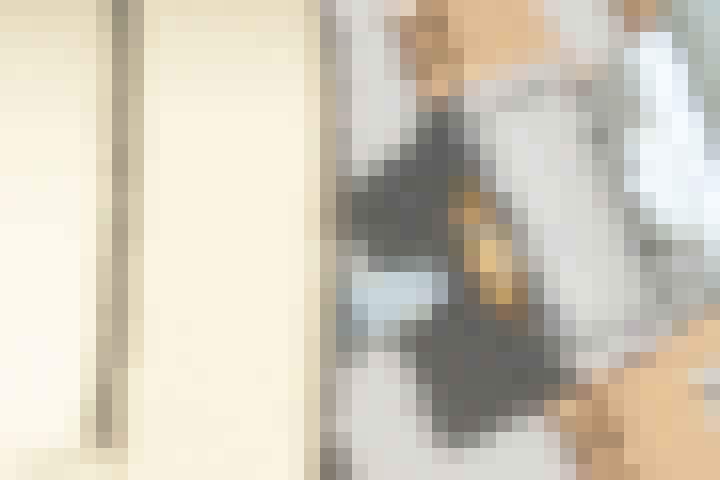

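Pin nose at (392.4,177.3) and ring centre at (395.1,175.1): the pin runs about 0.7–1.1 px low. Half a pixel of that is my crop-to-pixel conversion. I'll correct the lateral by +1.6 mm, then insert step by step with a force check.

```bash
cat >> h.py <<'E'
y=ydir(PB); L=np.array([y[1],-y[0],0]); Z=np.array([0,0,1.])
def go(along,lat,dz,speed=.06): robot.movel(B+y*along+L*lat+Z*(dz-.019),speed=speed)
def rd(l=""):
    s=sensors.get_state(); F=s["force"]; d=s["tool_pos"]+Z*.019-B; T=s["torque"]
    print(l,"t%.2f al %.4f lat %.4f z %.4f | Fal %.1f Flat %.1f Fz %.1f Tz %.2f Tlat %.2f w %.4f"%(s["time_s"],d@y,d@L,d[2],F@y,F@L,F[2],T[2],T@L,s["grip_width"])); return F@y,F@L,F[2]
E
python3 - <<'E'
from h import *
go(.150,.0016,0)
for a in np.arange(.144,.110,-.004):
    go(a,.0016,0); F=rd()
    if abs(F[0])>10 or np.hypot(F[1],F[2]+1)>12: break
E
```

```text
t10.47 al 0.1436 lat 0.0017 z 0.0000 | Fal 0.2 Flat 0.0 Fz -2.3 Tz -0.04 Tlat 0.07 w 0.0218
 t10.72 al 0.1397 lat 0.0016 z -0.0000 | Fal 0.5 Flat 0.8 Fz -1.8 Tz -0.02 Tlat 0.06 w 0.0215
 t10.97 al 0.1357 lat 0.0017 z 0.0000 | Fal 0.1 Flat 0.1 Fz -2.4 Tz -0.02 Tlat 0.07 w 0.0215
 t11.22 al 0.1318 lat 0.0017 z 0.0000 | Fal 0.7 Flat 0.1 Fz -2.0 Tz 0.03 Tlat 0.10 w 0.0216
 t11.47 al 0.1277 lat 0.0016 z 0.0000 | Fal 1.1 Flat -0.0 Fz -2.1 Tz 0.02 Tlat 0.09 w 0.0219
 t11.72 al 0.1237 lat 0.0017 z 0.0000 | Fal -0.5 Flat 0.1 Fz -1.1 Tz -0.02 Tlat 0.02 w 0.0215
 t11.97 al 0.1197 lat 0.0016 z 0.0000 | Fal 0.5 Flat 0.3 Fz -2.4 Tz 0.01 Tlat 0.03 w 0.0212
 t12.22 al 0.1157 lat 0.0017 z 0.0000 | Fal 0.3 Flat -0.9 Fz -1.2 Tz -0.03 Tlat 0.03 w 0.0217
 t12.47 al 0.1117 lat 0.0017 z 0.0000 | Fal -0.1 Flat 0.0 Fz -0.9 Tz -0.04 Tlat 0.03 w 0.0216
```

The nose went through the first bushing without contact. Continuing.

```bash
python3 - <<'E'
from h import *
for a in np.arange(.106,.034,-.005):
    go(a,.0016,0); F=rd()
    if abs(F[0])>10 or np.hypot(F[1],F[2]+1)>10: break
E
```

```text
t12.72 al 0.1056 lat 0.0017 z 0.0000 | Fal -0.1 Flat -0.1 Fz -2.0 Tz -0.00 Tlat 0.03 w 0.0216
 t12.97 al 0.1006 lat 0.0017 z 0.0000 | Fal 0.4 Flat -0.4 Fz -1.1 Tz -0.01 Tlat 0.06 w 0.0217
 t13.22 al 0.0956 lat 0.0017 z 0.0000 | Fal -1.0 Flat -0.2 Fz -1.7 Tz -0.04 Tlat 0.03 w 0.0218
 t13.47 al 0.0906 lat 0.0017 z 0.0000 | Fal 0.2 Flat 0.2 Fz -1.5 Tz -0.02 Tlat 0.01 w 0.0215
 t13.72 al 0.0856 lat 0.0016 z 0.0000 | Fal 0.8 Flat -0.6 Fz -1.3 Tz -0.07 Tlat -0.02 w 0.0216
 t13.97 al 0.0806 lat 0.0017 z -0.0000 | Fal -0.7 Flat -0.4 Fz -2.5 Tz -0.01 Tlat -0.06 w 0.0219
 t14.22 al 0.0756 lat 0.0017 z 0.0000 | Fal 0.1 Flat -0.3 Fz -1.9 Tz 0.01 Tlat 0.06 w 0.0216
 t14.47 al 0.0706 lat 0.0017 z 0.0000 | Fal -0.9 Flat -1.0 Fz -1.6 Tz -0.04 Tlat -0.04 w 0.0212
 t14.72 al 0.0656 lat 0.0017 z 0.0000 | Fal -0.7 Flat 0.5 Fz -2.2 Tz -0.00 Tlat -0.03 w 0.0220
 t14.97 al 0.0606 lat 0.0016 z 0.0000 | Fal 0.5 Flat -0.2 Fz -2.8 Tz -0.02 Tlat 0.02 w 0.0215
 t15.22 al 0.0556 lat 0.0016 z -0.0000 | Fal 0.7 Flat 0.4 Fz -1.5 Tz -0.02 Tlat 0.02 w 0.0216
 t15.47 al 0.0506 lat 0.0016 z 0.0000 | Fal 0.1 Flat -0.3 Fz -1.3 Tz -0.07 Tlat -0.05 w 0.0214
 t15.72 al 0.0455 lat 0.0017 z 0.0000 | Fal -0.5 Flat -1.6 Fz -0.9 Tz -0.00 Tlat -0.10 w 0.0217
 t15.97 al 0.0405 lat 0.0016 z 0.0000 | Fal -0.8 Flat -0.6 Fz -1.5 Tz -0.01 Tlat -0.07 w 0.0214
 t16.22 al 0.0355 lat 0.0016 z 0.0000 | Fal -0.7 Flat -0.1 Fz -1.4 Tz -0.06 Tlat -0.06 w 0.0218
```

```bash
python3 - <<'E'
from h import *
for a in np.arange(.034,.012,-.001):
    go(a,.0016,0,.03); F=rd()
    if abs(F[0])>12 or np.hypot(F[1],F[2]+1)>12: break
robot.hold(.5); rd("held")
a=eyes.snapshot("side")[:,:,::-1];b=eyes.snapshot("top")[:,:,::-1]
f=lambda i,x,y:cv2.resize(i[y:y+75,x:x+100],None,fx=4,fy=4,interpolation=cv2.INTER_CUBIC)
cv2.imwrite("pics/crop4.png",np.hstack([f(a,262,115),f(b,370,125)]))
print("exp tip top",proj("top",B-y*.118+L*.0016),"far mouth",proj("top",B-y*.096+L*.0016))
E
```

```text
t16.47 al 0.0339 lat 0.0016 z -0.0000 | Fal -0.8 Flat -1.0 Fz -1.6 Tz -0.02 Tlat -0.04 w 0.0216
 t16.72 al 0.0331 lat 0.0015 z -0.0000 | Fal 0.4 Flat -0.8 Fz -1.3 Tz -0.05 Tlat 0.08 w 0.0215
 t16.97 al 0.0321 lat 0.0015 z -0.0000 | Fal 0.3 Flat -0.8 Fz -1.1 Tz -0.02 Tlat 0.18 w 0.0216
 t17.22 al 0.0309 lat 0.0016 z -0.0000 | Fal 0.1 Flat -1.0 Fz -1.9 Tz -0.06 Tlat 0.23 w 0.0213
 t17.47 al 0.0299 lat 0.0016 z -0.0000 | Fal 1.4 Flat -0.4 Fz -1.2 Tz 0.02 Tlat 0.15 w 0.0214
 t17.72 al 0.0289 lat 0.0016 z 0.0000 | Fal 0.3 Flat -1.5 Fz -1.9 Tz -0.04 Tlat 0.14 w 0.0216
 t17.97 al 0.0279 lat 0.0016 z -0.0000 | Fal 0.8 Flat -1.2 Fz -1.7 Tz -0.08 Tlat 0.22 w 0.0217
 t18.22 al 0.0269 lat 0.0016 z -0.0000 | Fal 1.3 Flat -1.2 Fz -0.9 Tz -0.02 Tlat 0.19 w 0.0213
 t18.47 al 0.0259 lat 0.0016 z 0.0000 | Fal 1.0 Flat -1.1 Fz -1.3 Tz -0.03 Tlat 0.23 w 0.0213
 t18.72 al 0.0249 lat 0.0016 z 0.0000 | Fal 0.8 Flat -0.9 Fz -1.5 Tz 0.00 Tlat 0.20 w 0.0218
 t18.97 al 0.0239 lat 0.0016 z -0.0000 | Fal 0.6 Flat -1.5 Fz -1.7 Tz -0.06 Tlat 0.18 w 0.0214
 t19.22 al 0.0235 lat 0.0015 z -0.0001 | Fal 3.1 Flat -2.4 Fz -0.3 Tz 0.03 Tlat 0.70 w 0.0215
 t19.47 al 0.0235 lat 0.0015 z -0.0001 | Fal 6.7 Flat -0.5 Fz 1.6 Tz 0.02 Tlat 1.26 w 0.0215
 t19.72 al 0.0235 lat 0.0015 z -0.0001 | Fal 8.9 Flat -1.0 Fz 2.2 Tz 0.02 Tlat 1.93 w 0.0215
 t19.97 al 0.0235 lat 0.0015 z -0.0002 | Fal 12.7 Flat -0.1 Fz 3.2 Tz 0.04 Tlat 2.37 w 0.0219
held t20.47 al 0.0235 lat 0.0015 z -0.0001 | Fal 12.9 Flat -0.8 Fz 3.5 Tz 0.07 Tlat 2.39 w 0.0217
exp tip top [439.8197095  157.32255057] far mouth [431.42687999 160.73635885]
```

View pics/crop4.png

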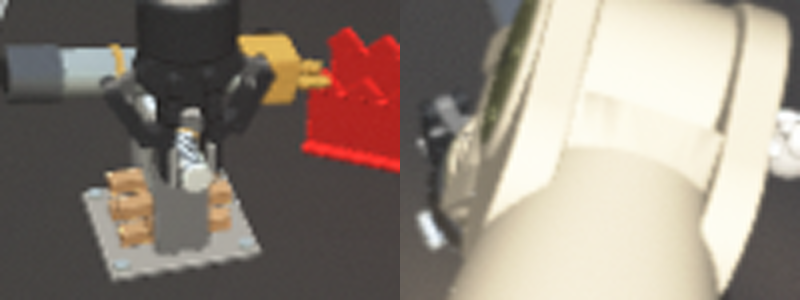

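Side view: the end of the grip sits at the mouth of the first bushing, with the bronze ring directly behind it at about (308,148). The nose is hidden by the arm in the top view. The pin stopped hard at 23.5 mm, close to the 25 mm expected for a seated shoulder. The axial force rose only there, and the steady 13 N push shows no slip, so it is home.

```bash
python3 - <<'E'
from h import *
rd(); print(robot.job_done())
E
```

```text
t20.57 al 0.0235 lat 0.0014 z -0.0001 | Fal 13.5 Flat -0.0 Fz 5.1 Tz 0.06 Tlat 2.40 w 0.0216
the job is handed in; nothing more can be done
None
```

I threaded the hinge pin through both bushings and handed the job in at 20.6 s, still gripping the pin and pushing it home with about 13 N; the arm hid the nose in the last pictures, so I judge it seated from the hard stop where the shoulder should meet the first bushing.

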